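# Close the twist-lock canister over the soup flask

## Robot

A 6-joint arm with a two-finger parallel gripper is mounted at the origin on a cart in front of the work surface, level with it; the furniture and walls round the work are solid. World frame = base frame: x ahead of the robot, y to its left, z up, the work surface at z = 0. Lengths are in mm, angles in rad, forces in N, time in s.
With the tool pointing down it reaches from about 375 to 975 mm from the base axis. Payload 3.8 kg.
Tool frame: the origin (TCP) lies at the very end of the fingers, on their centre line; the grasp point (between the pads) lies robot.tcp_to_grasp behind it (robot.tcp_to_grasp is the distance from the TCP to the grasp point, in mm); z points along the fingers, y is the line along which they close (so a half turn about z gives the same grasp; the last joint's range is limited). The gripper opens to 85 mm and grips with 20 to 120 N. Pads are 22 mm wide; open, the fingers measure 114 mm over their backs; the gripper's body (76 mm by 85 mm) begins 54 mm behind the grasp point. The pads swing forward as they close: fully open they stand 13 mm farther back than shut.
Start: joints at [1.081, 0.264, 1.604, -0, 1.274, -0.037], TCP at [295.299, 606.973, 231.28] pointing down, gripper open.
Joint ranges: [-2.63, 2.63], [-0.94, 2.18], [0.31, 2.57], [-1.31, 4.45], [0, 2.66], [-2.55, 2.55]. Speed limits (rad/s): [2.57, 2.57, 3.14, 3.14, 3.14, 3.14].

## Interface

Orientations are given as a unit quaternion [x, y, z, w].
In Python, from bench import readout, cams, close_job, robot gives the robot as it stands. The module is installed in compiled form; this text tells all that it offers.
- The arm moves only by the tool arm_command, never from a script. Its argument "plan" is a list of rows, each an object of numbers: "rx", "ry", "rz": the turn, a rotation vector about the tool's x, y, z in degrees; "tx", "ty", "tz": the shift along the tool's x, y, z in mm; "jaw": the finger opening in mm, from 0 to 85.4. In form: [{"rx": .., "ry": .., "rz": .., "tx": .., "ty": .., "tz": .., "jaw": ..}, ...]. A call has 1 to 8 rows; each row shifts and turns the commanded pose from where the row before left it, along the tool's axes as they then stand; what a row does not reach is not made up. A row lasts 1/10 s, in which the tool goes at most 50 mm and 8.59 degrees, less where a joint would pass 70% of its speed; a pose out of reach is approached as far as the arm can. A call with a gripper value outside its range is refused whole. The fingers move at their own pace and stop on an object; the grip force is fixed at half the most. Time passes only in rows, so rows that do not move let the fingers close. It gives the time, the measured TCP pose, the force, the opening and the grip force at its end, in the units of the state.
- readout.state(): the state, without advancing time (a new reading comes with each control period).
- cams.read_camera(name): name is "scene" or "top" or "wrist"; returns the picture (480x640x3 uint8, blue, green, red); there is no depth.
- cams.camera_params(name): a dict with "fx", "fy", "cx", "cy" (pixels), "dist_coeffs" ([k1, k2, p1, p2, k3] as OpenCV has them; the pictures are not rectified), "R" (3x3) and "t" (3): a world point X has camera coordinates R X + t. Camera axes: x right, y down, z forward; pixel columns grow to the right and rows downward; lengths in mm; the calibration is good to about 2 mm. A picture is of the moment at which its call begins: read the wrist's pose just before it. camera_params takes no time and is no camera call; for the wrist camera it gives the pose at the moment of the call.
- close_job(): hands the job in; it is judged then, once.
The state is a dict: "time": time; "joint_pos": joint angles; "qd": joint speeds; "joint_torque": joint torques, N m; "ee_pos": TCP position; "tool_rot": TCP orientation; "force": force on the tool from outside, world axes, zero at the start; "wrist_torque": the same for the moment, N m; "finger_gap": finger opening in mm; "grasp_force": force on a finger pad.
Only numpy, scipy, OpenCV 4.12 (cv2) and the standard library are available. Lean on these libraries where they do the work, as an engineer would, in place of code of your own. Each camera call takes 0.05 s, during which the arm holds its last target. There are 200 camera calls.

## Task

Close the delivery canister in the loading cradle: turn the loose outer shell until its orange lever is in line with the white mark on the black cap, push the shell along the cradle over the steel flask until its mouth sits fully home against the cap, then turn it by the lever to the red mark as far as it goes, so that it is locked. Do not lift the shell out of the cradle, and do not disturb the tumbler, the sauce bottle or the dip cup standing nearby.

Things in the scene. Friction and masses are not known exactly. Their poses are not given: they have to be found in the camera images.
- cradle: Fixed steel loading cradle, 124 x 370 mm, on feet; origin under its middle, 16 mm above the table. y = canister axis, level, 68 mm above this origin; cap clamped at the -y end, shell lying in the trough at the +y end; x level across, z up. From y = -101 to 185 mm two slippery white rails carry the shell between side walls 3 mm clear of it, up to 58 mm above the origin; open above and at the +y end.
- cap_face (a point): Centre of the face of the black cap (110 mm diameter, 20 mm thick, in a tight clamp, 115 mm from the cradle's middle towards -y). y along the canister axis to the shell, z to the white mark, which leans 0.25 to 0.75 rad from upright towards the cradle's -x. From the face stand a spigot (72 mm diameter, 16 long) and the nested steel flask (60 mm diameter, end 100 mm from the face).
- white_mark (a point): White mark on the cap's rim, 55 mm from the axis (open position of the lever). On the spigot in line with it, and opposite, stand two white lugs 22 mm wide, 8 to 14 mm from the face, out to 42 mm from the axis.
- red_mark (a point): Red mark on the cap's rim, 55 mm from the axis, 60 degrees from the white one towards the cradle's +x (locked position of the lever).
- shell_mouth (a point): Centre of the open mouth of the loose aluminium shell (cup, 100 mm diameter, 92 inside, 135 long, 0.5 to 0.8 kg). y along its axis to its closed rear, z to its lever. A 5 mm flange in the mouth (79 mm hole) has gaps at +z and -z that pass the lugs only with the lever within 11 degrees of the white mark; once home, it turns to the red mark, where inner stops meet the lugs. It stays where left.
- shell_rear (a point): Centre of the flat closed rear end of the shell, on its axis, 135 mm from the mouth; a good place to push it along the cradle.
- lever_tip (a point): Tip of the orange lever, a rounded bar 14 mm wide (across) and 18 mm (along the axis) standing out of the shell 50 mm behind the mouth; the tip is 105 mm from the shell's axis, 55 mm outside the shell's surface. It stands about upright at the start.
- tumbler_mid (a point): Middle of a clear plastic tumbler, 66 mm diameter, 99 mm tall, upright; a bystander.
- sauce_bottle_mid (a point): Middle of a red sauce bottle, 41 mm diameter, 154 mm tall, upright; a bystander.
- ramekin_mid (a point): Middle of an empty white dip cup, 65 mm diameter, 37 mm tall, upright; a bystander.

How it is judged:
By the outcome, as a careful person would: the job done as asked, in the order asked, and still so for the second after the job is handed in, with the robot touching nothing.
It also fails if it takes over 61 s, if anything falls off the work surface, if the arm or the gripper's body presses on something with over 40 N, if the wrist force passes 120 N, or if a joint passes its speed limit or range.

## Working session

There is one attempt and no reset: what is moved stays moved. The work goes in short steps, Python scripts to look and compute and a tool call to move; the robot and the scene stay as the last step left them, time stands still between calls to the robot, and variables do not carry over. Pictures are saved under pics/ and viewed, at most 10 in all, crops included, and the job is handed in when it is done.

Besides the shell and the picture viewer there is one more tool, called after ">>>" in YAML: its name, and indented under it one key for each argument. arm_command: Moves the arm, as the interface text tells. Its arguments: {"type":"object","properties":{"plan":{"type":"array"}},"required":["plan"]}

```bash
mkdir -p pics
python3 - <<'E'
from bench import readout,cams,robot
import cv2
s=readout.state();print(s, robot.tcp_to_grasp)
for n in("scene","top"):
    cv2.imwrite(f"pics/{n}0.png",cams.read_camera(n)); p=cams.camera_params(n);print(n,p)
E
```

```text
{'time': 0.0, 'joint_pos': array([ 1.08108909e+00,  2.64768277e-01,  1.60540193e+00, -6.48267271e-06,
        1.27369804e+00, -3.68859745e-02]), 'qd': array([ 7.20139377e-04,  1.31898578e-03, -7.03969663e-04, -4.62090169e-05,
        5.60107550e-04,  9.19047117e-04]), 'joint_torque': array([-7.95944816e-04, -5.15101647e+01, -3.67320192e+01, -1.15824751e-04,
        1.25357255e-02,  1.30751111e-06]), 'ee_pos': array([294.95973944, 606.31551045, 229.93675662]), 'tool_rot': array([ 2.24480142e-01,  9.74477999e-01, -1.09939135e-03, -2.93137104e-04]), 'force': array([-0.19222917,  0.11810328, -1.09722748]), 'wrist_torque': array([-0.01267566,  0.01504357, -0.03034708]), 'grasp_force': 0.0, 'finger_gap': 85.36452624280531} 18.700000000000003
scene {'fx': 469.39011533388646, 'fy': 469.39011533388646, 'cx': 325.3982859302457, 'cy': 238.72276472235217, 'dist_coeffs': array([-0.10706051,  0.        ,  0.        ,  0.        ,  0.        ]), 'R': array([[ 0.58986253, -0.8072508 , -0.02020737],
       [-0.4389909 , -0.29956862, -0.84708065],
       [ 0.67775304,  0.50853199, -0.53108006]]), 't': array([-151.90796726,  389.38772038,  536.6167505 ])}
top {'fx': 520.955988874054, 'fy': 520.955988874054, 'cx': 325.83982943595197, 'cy': 241.1915107531283, 'dist_coeffs': array([0.04727182, 0.        , 0.        , 0.        , 0.        ]), 'R': array([[ 0.00800182, -0.99985338, -0.01513891],
       [-0.99476147, -0.00641635, -0.10202177],
       [ 0.10190967,  0.01587596, -0.99466697]]), 't': array([ 187.11137248,  522.81474991, 1366.92986999])}
```

View pics/scene0.png

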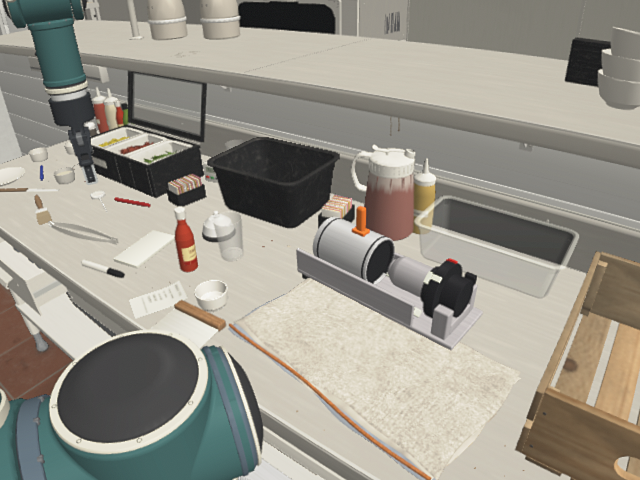

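View pics/top0.png

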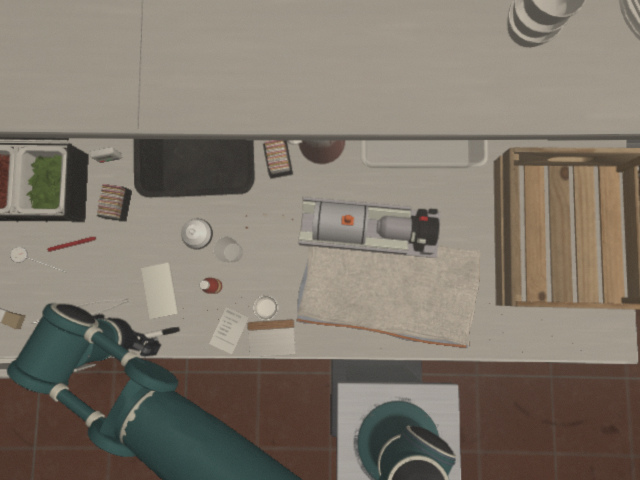

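The scene view shows the shell with its orange lever at (361,208), the black cap at (450,288) and the flask between them. The top view shows the lever at (348,219), the cap at (427,230), and the bystanders well off to the +y side near the robot.

```bash
cat > h.py <<'E'
import numpy as np,cv2
from bench import readout,cams,robot
from scipy.spatial.transform import Rotation as Ro
def ray(p,px):
    K=np.array([[p['fx'],0,p['cx']],[0,p['fy'],p['cy']],[0,0,1]])
    u=cv2.undistortPoints(np.array([[px]],float),K,p['dist_coeffs'])[0,0]
    d=p['R'].T@np.array([u[0],u[1],1]); return -p['R'].T@p['t'],d/np.linalg.norm(d)
def plane(p,px,z):
    o,d=ray(p,px); return o+d*(z-o[2])/d[2]
def tri(rs):
    A=sum(np.eye(3)-np.outer(d,d) for o,d in rs);b=sum((np.eye(3)-np.outer(d,d))@o for o,d in rs)
    X=np.linalg.solve(A,b);return X,[round(float(np.linalg.norm(np.cross(X-o,d))),1) for o,d in rs]
def proj(p,X):
    K=np.array([[p['fx'],0,p['cx']],[0,p['fy'],p['cy']],[0,0,1]])
    return cv2.projectPoints(np.array(X,float).reshape(-1,1,3),cv2.Rodrigues(p['R'])[0],p['t'],K,p['dist_coeffs'])[0][:,0]
def blobs(im,lo,hi,amin=8):
    h=cv2.cvtColor(im,cv2.COLOR_BGR2HSV);m=cv2.inRange(h,lo,hi)
    n,l,s,c=cv2.connectedComponentsWithStats(m);return [(s[i].tolist(),c[i].round(1).tolist()) for i in range(1,n) if s[i][4]>=amin],m
E
python3 - <<'E'
from h import *
im={n:cv2.imread(f"pics/{n}0.png") for n in("scene","top")};P={n:cams.camera_params(n) for n in im}
np.set_printoptions(precision=1,suppress=True)
for n in im:
    print(n,"orange",[b for b in blobs(im[n],(5,170,120),(16,255,255))[0] if 300<b[1][0]<500 and b[1][1]<320],"red",[b for b in blobs(im[n],(0,170,90),(4,255,255))[0] if 300<b[1][0]<500 and b[1][1]<320])
t=P['top'];
for a in[(301,200),(299,246),(436,255),(438,211)]: print(plane(t,a,70))
for n in im: print(n,-P[n]['R'].T@P[n]['t'])
x0,y0=285,180;cv2.imwrite("pics/c1.png",np.vstack([cv2.resize(im['top'][190:265,290:450],None,fx=4.5,fy=4.5)[:300],cv2.resize(im['scene'][195:355,290:490],None,fx=3.6,fy=3.6,interpolation=2)[:300]]) if 0 else np.vstack([cv2.resize(im['top'][190:265,290:450],(640,300)),cv2.resize(im['scene'][245:320,340:500],(640,300))]))
w=cams.camera_params('wrist');s=readout.state();R=Ro.from_quat(s['tool_rot']).as_matrix();c=-w['R'].T@w['t'];print("cam in tool",R.T@(c-s['ee_pos']),"\n",w['R']@R,w['fx'])
E
```

```text
scene orange [([353, 207, 17, 29, 279], [361.0, 221.8])] red [([447, 259, 10, 5, 24], [452.0, 260.7])]
top orange [] red []
[625.2 256.2  70. ]
[504.2 259.8  70. ]
[483.2 -93.9  70. ]
[ 597.9 -100.6   70. ]
scene [-103.2 -278.9  611.8]
top [ 379.3  168.7 1415.8]
cam in tool [  70.9   -1.4 -142.4] 
 [[-0.   1.  -0. ]
 [-1.  -0.  -0.3]
 [-0.3  0.   1. ]] 365.0488957149782
```

View pics/c1.png

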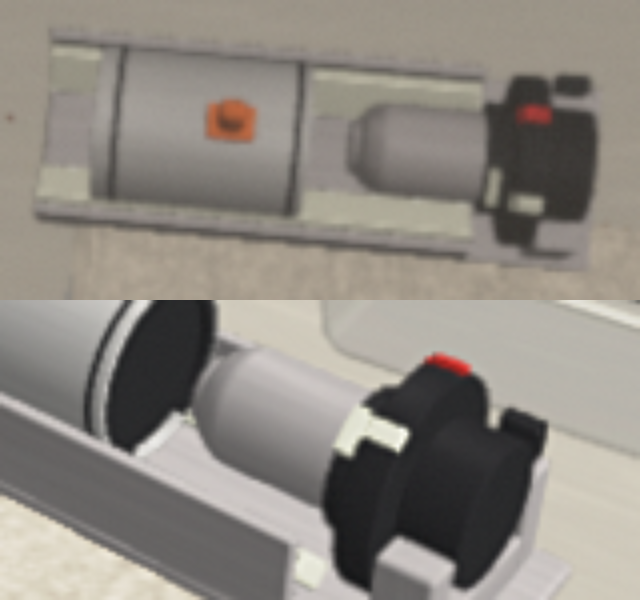

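The crop shows the white mark at about (421.5,241) and the red mark at (424,218.5) in the top view. In the scene view they are at about (437,279) and (452,261).

Run:
```python
from h import *
np.set_printoptions(precision=1,suppress=True)
P={n:cams.camera_params(n) for n in("scene","top")}
T=lambda a,b:tri([ray(P['top'],a),ray(P['scene'],b)])
print("lever",T((347.5,220.2),(361.5,208)))
print("red",T((424,218.5),(452.2,261)),"white",T((421.5,241),(437,278.5)))
# shelf edge height: top edge point (400,135) projected in scene
for z in range(200,700,100): print(z,plane(P['top'],(400,137),z),proj(P['scene'],plane(P['top'],(400,137),z)))
# shell rear/mouth edges at silhouette top z=134, axis
for c in[(314,219.5),(364,224)]: print(plane(P['top'],c,134))
im=cv2.imread("pics/scene0.png")
print(im[60:150:3,600].sum(1))
```

```text
lever (array([557.2, 134.5, 191.1]), [3.5, 3.5])
red (array([568.3, -53. , 137.4]), [0.5, 0.5]) white (array([513.8, -48.5, 130.7]), [1.7, 1.7])
200 [754.6  13.4 200. ] [[461.6 182.3]]
300 [723.7  26.2 300. ] [[455.6 138.7]]
400 [692.9  38.9 400. ] [[448.4  88.6]]
500 [662.   51.7 500. ] [[439.5  30.8]]
600 [631.1  64.5 600. ] [[428.5 -35.4]]
[564.6 219.1 134. ]
[554.   94.9 134. ]
[ 98 100  78 503 688 324 339 339 341 335 326 330 449 573 568 572 574 570
 570 566 575 574 576 571 570 593 405 409 362 353]
```

>>> arm_command:
  plan:
    - {"tx":-34,"ty":-20,"tz":-9,"jaw":85}
    - {"tx":-34,"ty":-20,"tz":-9,"jaw":85}
    - {"tx":-34,"ty":-20,"tz":-9,"jaw":85}
    - {"tx":-34,"ty":-20,"tz":-9,"jaw":85}
    - {"tx":-34,"ty":-20,"tz":-9,"jaw":85}
    - {"tx":-34,"ty":-20,"tz":-9,"jaw":85}
    - {"tx":-34,"ty":-20,"tz":-8,"jaw":85}
    - {"tx":-34,"ty":-20,"tz":-8,"jaw":85}

```text
validation failed for argument at $.pl...
```

>>> arm_command:
  plan:
    - {"tx":-34,"ty":-20,"jaw":85}
    - {"tx":-34,"ty":-20,"jaw":85}
    - {"tx":-34,"ty":-20,"jaw":85}
    - {"tx":-34,"ty":-20,"jaw":85}
    - {"rz":8.5,"jaw":85}
    - {"rz":8.5,"jaw":85}
    - {"rz":8.5,"jaw":85}
    - {"rz":8.5,"jaw":85}

```text
validation failed for argument at $.pl...
```

>>> arm_command:
  plan:
    - {"rz":8.5,"jaw":85}
    - {"rz":8.5,"jaw":85}
    - {"rz":8.5,"jaw":85}
    - {"rz":8.5,"jaw":85}
    - {"jaw":85}
    - {"jaw":85}

```text
validation failed for argument at $.pl...
```

Run:
```python
from h import *
import pickle
np.set_printoptions(precision=3,suppress=True)
s=readout.state();p=cams.camera_params('wrist');im=cams.read_camera('wrist');cv2.imwrite('pics/w1.png',im);pickle.dump(p,open('w1.pkl','wb'))
print(s['time'],s['ee_pos'],s['joint_pos'],s['force'],Ro.from_quat(s['tool_rot']).as_matrix())
```

```text
0.1 [294.972 606.357 230.054] [ 1.081  0.265  1.605 -0.     1.274 -0.037] [ 0.757  0.123 -0.238] [[-0.899  0.438 -0.001]
 [ 0.438  0.899 -0.002]
 [ 0.    -0.002 -1.   ]]
```

View pics/w1.png

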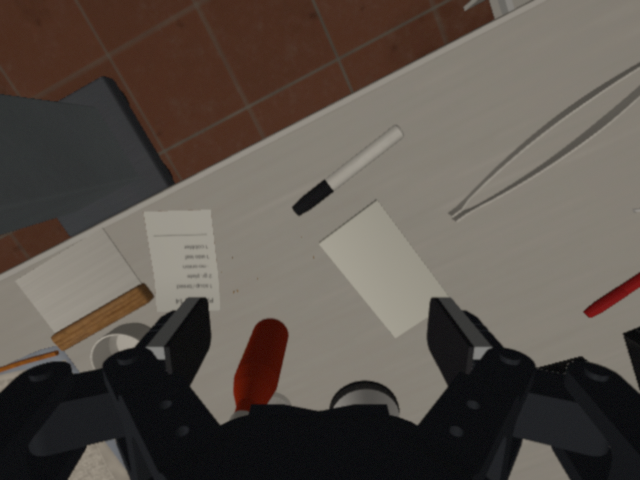

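The wrist picture shows only the table near the start, with the fingers filling its lower edge. The camera should therefore sit on the cap side. The rows were refused, so I will give every field.

>>> arm_command:
  plan:
    - {"rx":0,"ry":0,"rz":0,"tx":-40,"ty":-20,"tz":-10,"jaw":85}
    - {"rx":0,"ry":0,"rz":0,"tx":-40,"ty":-20,"tz":-10,"jaw":85}
    - {"rx":0,"ry":0,"rz":0,"tx":-40,"ty":-20,"tz":-10,"jaw":85}
    - {"rx":0,"ry":0,"rz":0,"tx":-40,"ty":-20,"tz":-10,"jaw":85}
    - {"rx":0,"ry":0,"rz":0,"tx":-40,"ty":-20,"tz":-10,"jaw":85}
    - {"rx":0,"ry":0,"rz":0,"tx":-40,"ty":-20,"tz":-10,"jaw":85}
    - {"rx":0,"ry":0,"rz":0,"tx":-40,"ty":-20,"tz":-10,"jaw":85}
    - {"rx":0,"ry":0,"rz":0,"tx":-40,"ty":-20,"tz":0,"jaw":85}

```text
time: 0.95
ee_pos: [514.5, 321.9, 303.1]
tool_rot: [0.224, 0.974, 0.001, 0.001]
force: [0.8, 0.2, 0.6]
finger_gap: 85.4
grasp_force: 0.0
```

>>> arm_command:
  plan:
    - {"rx":0,"ry":0,"rz":0,"tx":-40,"ty":-20,"tz":0,"jaw":85}
    - {"rx":0,"ry":0,"rz":-8.5,"tx":0,"ty":0,"tz":0,"jaw":85}
    - {"rx":0,"ry":0,"rz":-8.5,"tx":0,"ty":0,"tz":0,"jaw":85}
    - {"rx":0,"ry":0,"rz":-8.5,"tx":0,"ty":0,"tz":0,"jaw":85}
    - {"rx":0,"ry":0,"rz":-8.5,"tx":0,"ty":0,"tz":0,"jaw":85}
    - {"rx":0,"ry":0,"rz":-8.5,"tx":0,"ty":0,"tz":0,"jaw":85}
    - {"rx":0,"ry":0,"rz":-8.5,"tx":0,"ty":0,"tz":0,"jaw":85}
    - {"rx":0,"ry":0,"rz":-8.5,"tx":0,"ty":0,"tz":0,"jaw":85}

```text
time: 1.75
ee_pos: [540.0, 287.4, 300.8]
tool_rot: [-0.292, 0.957, -0.0, -0.0]
force: [-0.7, -0.4, -0.9]
finger_gap: 85.2
grasp_force: 0.0
```

>>> arm_command:
  plan:
    - {"rx":0,"ry":0,"rz":-8.5,"tx":0,"ty":0,"tz":0,"jaw":85}
    - {"rx":0,"ry":0,"rz":-8.5,"tx":0,"ty":0,"tz":0,"jaw":85}
    - {"rx":0,"ry":0,"rz":-8.5,"tx":0,"ty":0,"tz":0,"jaw":85}
    - {"rx":0,"ry":0,"rz":-8.5,"tx":0,"ty":0,"tz":0,"jaw":85}
    - {"rx":0,"ry":0,"rz":-8.5,"tx":0,"ty":0,"tz":0,"jaw":85}
    - {"rx":0,"ry":0,"rz":-8.5,"tx":0,"ty":0,"tz":0,"jaw":85}
    - {"rx":0,"ry":0,"rz":0,"tx":0,"ty":0,"tz":0,"jaw":85}

```text
time: 2.45
ee_pos: [534.7, 297.8, 300.6]
tool_rot: [-0.666, 0.746, -0.006, -0.002]
force: [0.4, 0.5, -0.2]
finger_gap: 85.2
grasp_force: 0.0
```

```bash
cat > snap.py <<'E'
from h import *
import pickle,sys
np.set_printoptions(precision=3,suppress=True)
n=sys.argv[1]
s=readout.state();p=cams.camera_params('wrist');im=cams.read_camera('wrist');cv2.imwrite(f'pics/{n}.png',im);pickle.dump(p,open(n+'.pkl','wb'))
print(s['time'],s['ee_pos'],s['joint_pos'],s['force'],'\n',Ro.from_quat(s['tool_rot']).as_matrix())
E
python3 snap.py w2
```

```text
2.45 [534.707 297.836 300.624] [ 0.475  0.112  1.656 -0.013  1.374 -2.551] [ 0.364  0.497 -0.151] 
 [[-0.113 -0.994  0.005]
 [-0.994  0.113 -0.012]
 [ 0.011 -0.007 -1.   ]]
```

View pics/w2.png

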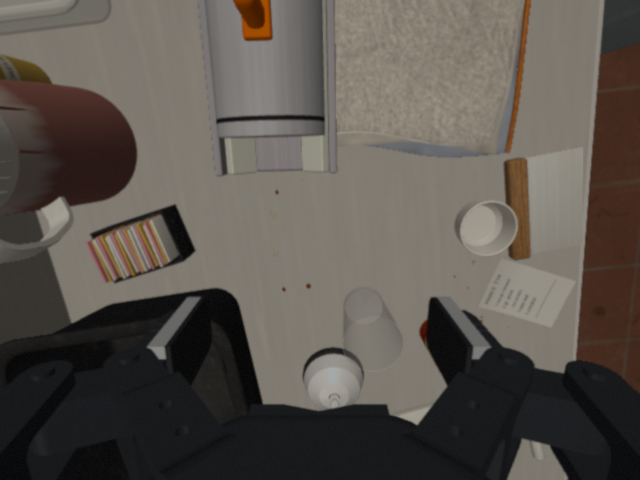

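The wrist picture shows the lever base at (256,30), the shell rear edge at about row 130, and the tumbler, dip cup and bottle well clear. Joint 6 is at its limit, so I will turn the tool half round and view from the other side.

>>> arm_command:
  plan:
    - {"rx":0,"ry":0,"rz":8.5,"tx":0,"ty":0,"tz":0,"jaw":85}
    - {"rx":0,"ry":0,"rz":8.5,"tx":0,"ty":0,"tz":0,"jaw":85}
    - {"rx":0,"ry":0,"rz":8.5,"tx":0,"ty":0,"tz":0,"jaw":85}
    - {"rx":0,"ry":0,"rz":8.5,"tx":0,"ty":0,"tz":0,"jaw":85}
    - {"rx":0,"ry":0,"rz":8.5,"tx":0,"ty":0,"tz":0,"jaw":85}
    - {"rx":0,"ry":0,"rz":8.5,"tx":0,"ty":0,"tz":0,"jaw":85}
    - {"rx":0,"ry":0,"rz":8.5,"tx":0,"ty":0,"tz":0,"jaw":85}
    - {"rx":0,"ry":0,"rz":8.5,"tx":0,"ty":0,"tz":0,"jaw":85}

```text
time: 3.3
ee_pos: [535.5, 296.6, 300.9]
tool_rot: [-0.132, 0.991, -0.007, 0.002]
force: [0.0, 0.4, -0.2]
finger_gap: 85.3
grasp_force: 0.0
```

>>> arm_command:
  plan:
    - {"rx":0,"ry":0,"rz":8.5,"tx":0,"ty":0,"tz":0,"jaw":85}
    - {"rx":0,"ry":0,"rz":8.5,"tx":0,"ty":0,"tz":0,"jaw":85}
    - {"rx":0,"ry":0,"rz":8.5,"tx":0,"ty":0,"tz":0,"jaw":85}
    - {"rx":0,"ry":0,"rz":8.5,"tx":0,"ty":0,"tz":0,"jaw":85}
    - {"rx":0,"ry":0,"rz":8.5,"tx":0,"ty":0,"tz":0,"jaw":85}
    - {"rx":0,"ry":0,"rz":8.5,"tx":0,"ty":0,"tz":0,"jaw":85}
    - {"rx":0,"ry":0,"rz":8.5,"tx":0,"ty":0,"tz":0,"jaw":85}
    - {"rx":0,"ry":0,"rz":8.5,"tx":0,"ty":0,"tz":0,"jaw":85}

```text
time: 4.1
ee_pos: [535.5, 296.6, 300.9]
tool_rot: [0.445, 0.895, -0.004, 0.005]
force: [0.1, 0.2, 0.4]
finger_gap: 84.9
grasp_force: 0.0
```

>>> arm_command:
  plan:
    - {"rx":0,"ry":0,"rz":8.5,"tx":0,"ty":0,"tz":0,"jaw":85}
    - {"rx":0,"ry":0,"rz":8.5,"tx":0,"ty":0,"tz":0,"jaw":85}
    - {"rx":0,"ry":0,"rz":8.5,"tx":0,"ty":0,"tz":0,"jaw":85}
    - {"rx":0,"ry":0,"rz":8.5,"tx":0,"ty":0,"tz":0,"jaw":85}
    - {"rx":0,"ry":0,"rz":7.4,"tx":0,"ty":0,"tz":0,"jaw":85}
    - {"rx":0,"ry":0,"rz":0,"tx":-37,"ty":4,"tz":0,"jaw":85}
    - {"rx":0,"ry":0,"rz":0,"tx":-37,"ty":4,"tz":0,"jaw":85}

```text
time: 4.8
ee_pos: [538.2, 222.2, 301.6]
tool_rot: [0.73, 0.683, -0.002, 0.007]
force: [0.6, -0.7, -0.5]
finger_gap: 85.2
grasp_force: 0.0
```

>>> arm_command:
  plan:
    - {"rx":0,"ry":0,"rz":0,"tx":-37,"ty":4,"tz":0,"jaw":85}
    - {"rx":0,"ry":0,"rz":0,"tx":-37,"ty":4,"tz":0,"jaw":85}
    - {"rx":0,"ry":0,"rz":0,"tx":-37,"ty":4,"tz":0,"jaw":85}
    - {"rx":0,"ry":0,"rz":0,"tx":-37,"ty":4,"tz":0,"jaw":85}
    - {"rx":0,"ry":0,"rz":0,"tx":-37,"ty":4,"tz":0,"jaw":85}
    - {"rx":0,"ry":0,"rz":0,"tx":-37,"ty":4,"tz":0,"jaw":85}
    - {"rx":0,"ry":0,"rz":0,"tx":0,"ty":0,"tz":0,"jaw":85}
    - {"rx":0,"ry":0,"rz":0,"tx":0,"ty":0,"tz":0,"jaw":85}

```text
time: 5.6
ee_pos: [547.0, -1.3, 304.7]
tool_rot: [0.732, 0.682, -0.002, 0.006]
force: [0.2, 0.3, -0.1]
finger_gap: 84.9
grasp_force: 0.0
```

```bash
python3 snap.py w3
```

```text
5.6 [546.997  -1.291 304.7  ] [-0.041 -0.021  1.787 -0.012  1.369  0.032] [ 0.208  0.328 -0.064] 
 [[ 0.07   0.997  0.006]
 [ 0.997 -0.07  -0.012]
 [-0.011  0.007 -1.   ]]
```

View pics/w3.png

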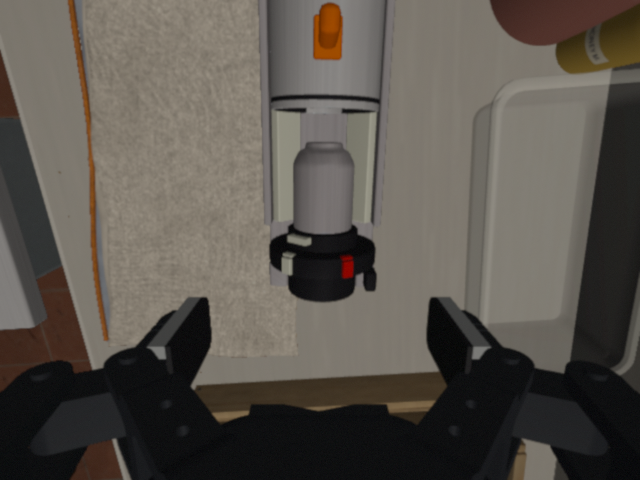

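The wrist picture shows the lever with its tip at about (328,12), the mouth edge at row 103, the white mark at (289,264) and the red mark at (347,266).

```bash
cat > m.py <<'E'
from h import *
import pickle
np.set_printoptions(precision=2,suppress=True)
p=pickle.load(open('w3.pkl','rb'));im=cv2.imread('pics/w3.png')
for r in (120,200): print(r,im[r,258:290].sum(1).tolist(),im[r,362:400].sum(1).tolist())
P={n:cams.camera_params(n) for n in("scene","top")}
print("red",blobs(im,(0,150,60),(4,255,255))[0]);print("or",[b for b in blobs(im,(5,170,120),(16,255,255))[0] if b[1][1]<80])
w=lambda a:ray(p,a)
print("red3",tri([w((347.5,264)),ray(P['top'],(424,218.5)),ray(P['scene'],(452.2,261))]))
print("white3",tri([w((289,262)),ray(P['top'],(421.5,241)),ray(P['scene'],(437,278.5))]))
print("lever",tri([w((328.5,10)),ray(P['top'],(347.5,220.2)),ray(P['scene'],(361.5,208))]))
for a in [(266,120),(385,120),(266,200),(378,200)]: print(plane(p,a,74))
for a in [(272,101),(380,101),(326,97)]: print("mouth",plane(p,a,84 if a[0]!=326 else 134))
E
python3 m.py
```

```text
120 [391, 392, 371, 300, 303, 330, 337, 343, 345, 342, 311, 226, 191, 251, 330, 353, 356, 360, 381, 427, 435, 420, 414, 414, 414, 414, 412, 412, 412, 414, 413, 414] [353, 355, 354, 356, 356, 356, 367, 405, 437, 432, 420, 414, 411, 382, 278, 177, 153, 198, 272, 322, 340, 340, 343, 343, 329, 314, 338, 350, 353, 355, 356, 356, 356, 357, 357, 357, 357, 360]
200 [400, 397, 388, 371, 347, 303, 309, 333, 344, 346, 349, 337, 299, 216, 213, 293, 336, 349, 357, 373, 410, 429, 420, 415, 417, 413, 414, 416, 413, 411, 413, 413] [360, 359, 371, 411, 433, 429, 423, 416, 394, 312, 203, 155, 187, 271, 322, 341, 346, 349, 349, 345, 332, 346, 354, 355, 353, 354, 354, 352, 352, 357, 357, 355, 359, 357, 357, 357, 358, 357]
red [([341, 256, 13, 23, 252], [347.1, 266.7])]
or [([69, 0, 3, 5, 14], [70.1, 1.9]), ([314, 5, 28, 54, 1230], [328.1, 33.4]), ([71, 17, 6, 30, 67], [73.8, 30.3])]
red3 (array([569.06, -51.28, 135.21]), [3.5, 1.8, 2.3])
white3 (array([514.85, -47.02, 128.56]), [2.7, 1.7, 2.9])
lever (array([559.23, 136.66, 190.52]), [3.8, 4.0, 4.3])
[500.71  83.45  74.  ]
[615.81  75.32  74.  ]
[492.01   5.61  74.  ]
[607.11  -2.65  74.  ]
mouth [509.41  99.34  84.  ]
mouth [609.66  92.3   84.  ]
mouth [558.15  95.06 134.  ]
```

>>> arm_command:
  plan:
    - {"rx":0,"ry":0,"rz":0,"tx":35,"ty":1,"tz":0,"jaw":85}
    - {"rx":0,"ry":0,"rz":0,"tx":35,"ty":1,"tz":0,"jaw":85}
    - {"rx":0,"ry":0,"rz":0,"tx":35,"ty":1,"tz":0,"jaw":85}
    - {"rx":0,"ry":0,"rz":0,"tx":35,"ty":0,"tz":25,"jaw":85}
    - {"rx":0,"ry":0,"rz":0,"tx":0,"ty":0,"tz":40,"jaw":85}
    - {"rx":0,"ry":0,"rz":0,"tx":0,"ty":0,"tz":0,"jaw":85}
    - {"rx":0,"ry":0,"rz":0,"tx":0,"ty":0,"tz":0,"jaw":85}

```text
time: 6.35
ee_pos: [559.0, 139.1, 237.5]
tool_rot: [0.73, 0.683, -0.003, 0.006]
force: [-0.0, 0.4, 0.2]
finger_gap: 85.2
grasp_force: 0.0
```

```bash
python3 snap.py w4
python3 - <<'E'
from h import *
import pickle
np.set_printoptions(precision=2,suppress=True)
p=pickle.load(open('w3.pkl','rb'))
# wrist-only: axis at lever's y from walls, lever tip at z~189
a=np.array([558.26,79.4]);b=np.array([549.56,1.5]);sl=(a-b)[0]/(a-b)[1]
t=plane(p,(328.5,10),187);print(t,"axis x there",a[0]+sl*(t[1]-a[1]),sl)
top=cv2.imread('pics/top0.png');q=cams.camera_params('top')
g=cv2.cvtColor(top,cv2.COLOR_BGR2GRAY)
L=cv2.createLineSegmentDetector().detect(g[185:270,290:450])[0][:,0]
for l in L:
    if np.hypot(l[2]-l[0],l[3]-l[1])>35:
        u=l+[290,185,290,185];A=plane(q,u[:2],74);B=plane(q,u[2:],74);print(u,A[:2],B[:2],(A-B)[0]/(A-B)[1])
w=pickle.load(open('w4.pkl','rb'));im=cv2.imread('pics/w4.png')
print([x for x in blobs(im,(5,170,100),(16,255,255))[0] if x[0][4]>60])
E
```

```text
6.35 [559.003 139.109 237.48 ] [ 0.209  0.074  1.813 -0.014  1.254  0.279] [-0.014  0.403  0.243] 
 [[ 0.066  0.998  0.004]
 [ 0.998 -0.066 -0.013]
 [-0.012  0.004 -1.   ]]
[561.32 141.03 187.  ] axis x there 565.1425738916384 0.11168164313222137
[405.66 240.3  368.14 236.69] [520.4  -15.86] [529.16  80.77] 0.09063846363281378
[366.3  205.59 364.02 243.1 ] [610.6   85.56] [512.42  91.41] -16.774494713828037
[411.87 255.64 299.42 245.17] [480.82 -31.47] [505.95 258.49] 0.08665689041148278
[410.63 210.59 369.37 206.98] [598.01 -29.26] [606.98  77.59] 0.08402081723582817
[360.65 241.99 363.79 205.68] [515.27 100.1 ] [610.32  92.09] -11.858504513132644
[361.93 243.79 318.1  239.67] [510.6  96.8] [520.58 210.25] 0.08797245455206164
[321.69 201.73 318.08 236.87] [620.19 201.81] [527.88 210.35] -10.80435843660793
[365.56 203.81 409.41 207.76] [615.29  87.48] [605.41 -26.16] 0.08695469629521796
[321.78 244.17 356.93 247.49] [508.94 200.61] [500.91 109.68] 0.08835783837791197
[360.74 206.92 324.34 203.46] [607.03 100.01] [615.65 194.85] 0.09094536332681617
[([44, 86, 37, 287, 1066], [64.5, 225.3]), ([311, 220, 32, 58, 1105], [326.9, 247.8]), ([87, 446, 7, 20, 61], [90.3, 454.9])]
```

View pics/w4.png

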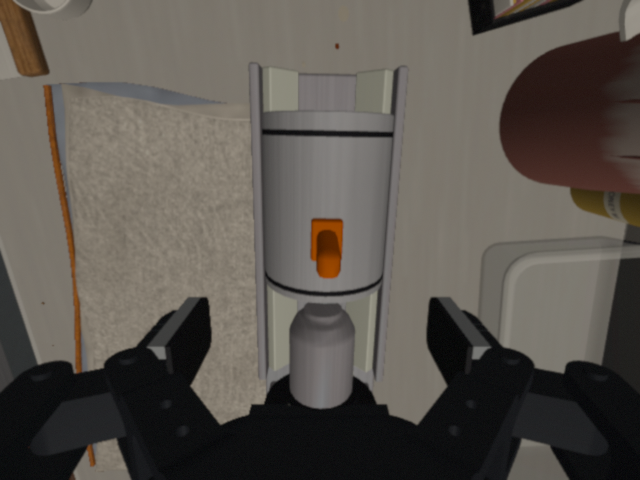

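The shell, lever (tip at about (328,270)) and rails are centred between the open fingers.

>>> arm_command:
  plan:
    - {"rx":0,"ry":0,"rz":0,"tx":0,"ty":1,"tz":30,"jaw":85}
    - {"rx":0,"ry":0,"rz":0,"tx":0,"ty":0,"tz":30,"jaw":60}
    - {"rx":0,"ry":0,"rz":0,"tx":0,"ty":0,"tz":24,"jaw":40}
    - {"rx":0,"ry":0,"rz":0,"tx":0,"ty":0,"tz":0,"jaw":22}
    - {"rx":0,"ry":0,"rz":0,"tx":0,"ty":0,"tz":0,"jaw":22}
    - {"rx":0,"ry":0,"rz":0,"tx":0,"ty":0,"tz":0,"jaw":22}
    - {"rx":0,"ry":0,"rz":0,"tx":0,"ty":0,"tz":0,"jaw":22}

```text
time: 7.1
ee_pos: [563.4, 137.5, 156.9]
tool_rot: [0.731, 0.682, 0.0, 0.008]
force: [0.9, -0.8, -0.1]
finger_gap: 21.6
grasp_force: 0.0
```

```bash
python3 snap.py w5
```

```text
7.1 [563.374 137.469 156.919] [ 0.204  0.139  1.895 -0.015  1.099  0.279] [ 0.857 -0.805 -0.111] 
 [[ 0.068  0.998  0.011]
 [ 0.998 -0.068 -0.011]
 [-0.01   0.011 -1.   ]]
```

View pics/w5.png

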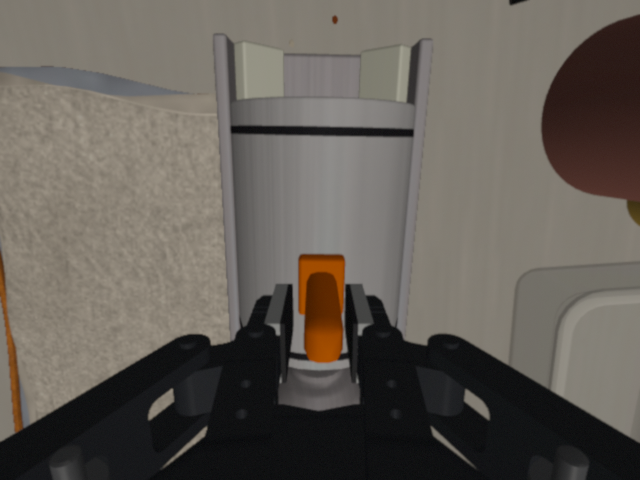

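The lever stands centred between the fingers. I will turn it about the shell's axis by about −36° to the white mark.

>>> arm_command:
  plan:
    - {"rx":-4.5,"ry":0,"rz":0,"tx":0,"ty":-5.7,"tz":0,"jaw":22}
    - {"rx":-4.5,"ry":0,"rz":0,"tx":0,"ty":-5.7,"tz":0,"jaw":22}
    - {"rx":-4.5,"ry":0,"rz":0,"tx":0,"ty":-5.7,"tz":0,"jaw":22}
    - {"rx":-4.5,"ry":0,"rz":0,"tx":0,"ty":-5.7,"tz":0,"jaw":22}
    - {"rx":0,"ry":0,"rz":0,"tx":0,"ty":0,"tz":0,"jaw":22}
    - {"rx":0,"ry":0,"rz":0,"tx":0,"ty":0,"tz":0,"jaw":22}

```text
time: 7.75
ee_pos: [539.3, 139.1, 152.4]
tool_rot: [0.721, 0.675, 0.105, 0.121]
force: [0.2, -0.5, 0.1]
finger_gap: 21.9
grasp_force: 0.0
```

>>> arm_command:
  plan:
    - {"rx":-4.5,"ry":0,"rz":0,"tx":0,"ty":-5.7,"tz":0,"jaw":22}
    - {"rx":-4.5,"ry":0,"rz":0,"tx":0,"ty":-5.7,"tz":0,"jaw":22}
    - {"rx":-4.5,"ry":0,"rz":0,"tx":0,"ty":-5.7,"tz":0,"jaw":22}
    - {"rx":-4.5,"ry":0,"rz":0,"tx":0,"ty":-5.7,"tz":0,"jaw":22}
    - {"rx":0,"ry":0,"rz":0,"tx":0,"ty":0,"tz":0,"jaw":22}
    - {"rx":0,"ry":0,"rz":0,"tx":0,"ty":0,"tz":0,"jaw":22}

```text
time: 8.35
ee_pos: [519.5, 140.2, 142.4]
tool_rot: [0.693, 0.65, 0.209, 0.232]
force: [0.1, -0.1, 0.8]
finger_gap: 22.1
grasp_force: 0.0
```

```bash
python3 snap.py w6
cat > ang.py <<'E'
from h import *
np.set_printoptions(precision=2,suppress=True)
s=readout.state();X=s['ee_pos'];R=Ro.from_quat(s['tool_rot']).as_matrix()
ax=559+.0875*(X[1]-100);print("tilt",np.degrees(np.arctan2(R[0,2],-R[2,2])),"TCP polar",np.degrees(np.arctan2(X[0]-ax,X[2]-84)),np.hypot(X[0]-ax,X[2]-84),"wrist q",s['joint_pos'])
E
python3 ang.py
```

```text
8.35 [519.487 140.222 142.43 ] [ 0.394 -0.216  2.405 -0.66   0.461  0.983] [ 0.129 -0.068  0.755] 
 [[ 0.068  0.804  0.59 ]
 [ 0.998 -0.048 -0.05 ]
 [-0.012  0.592 -0.806]]
tilt 36.291427947462545 TCP polar -35.69228324572737 72.6290551512107 wrist q [ 0.39 -0.22  2.4  -0.66  0.46  0.98]
```

>>> arm_command:
  plan:
    - {"rx":0,"ry":0,"rz":0,"tx":0,"ty":0,"tz":0,"jaw":8}
    - {"rx":0,"ry":0,"rz":0,"tx":0,"ty":0,"tz":0,"jaw":8}
    - {"rx":0,"ry":0,"rz":0,"tx":0,"ty":0,"tz":0,"jaw":8}
    - {"rx":0,"ry":0,"rz":0,"tx":0,"ty":0,"tz":0,"jaw":8}

```text
time: 8.8
ee_pos: [520.3, 140.3, 143.4]
tool_rot: [0.693, 0.649, 0.21, 0.233]
force: [4.5, -2.7, 3.5]
finger_gap: 13.0
grasp_force: 58.5
```

>>> arm_command:
  plan:
    - {"rx":0,"ry":0,"rz":0,"tx":0,"ty":0,"tz":0,"jaw":30}
    - {"rx":0,"ry":0,"rz":0,"tx":0,"ty":0,"tz":0,"jaw":30}
    - {"rx":0,"ry":0,"rz":0,"tx":0,"ty":0,"tz":-15,"jaw":30}
    - {"rx":0,"ry":0,"rz":0,"tx":0,"ty":0,"tz":-30,"jaw":30}
    - {"rx":0,"ry":0,"rz":0,"tx":0,"ty":0,"tz":-40,"jaw":30}
    - {"rx":0,"ry":0,"rz":0,"tx":0,"ty":0,"tz":0,"jaw":30}
    - {"rx":0,"ry":0,"rz":0,"tx":0,"ty":0,"tz":0,"jaw":30}

```text
time: 9.5
ee_pos: [467.9, 144.6, 210.5]
tool_rot: [0.693, 0.65, 0.21, 0.232]
force: [-0.8, -0.0, -0.2]
finger_gap: 30.3
grasp_force: 0.0
```

```bash
python3 snap.py w7
python3 - <<'E'
from h import *
cv2.imwrite('pics/s7.png',cams.read_camera('scene'))
a=cv2.imread('pics/w7.png');b=cv2.imread('pics/s7.png')[190:330,290:490]
cv2.imwrite('pics/c7.png',np.hstack([cv2.resize(a,(400,300)),cv2.resize(b,(400,300),interpolation=2)]))
E
```

```text
9.5 [467.915 144.586 210.535] [ 0.472 -0.426  2.409 -0.529  0.668  0.874] [-0.751 -0.018 -0.219] 
 [[ 0.067  0.803  0.593]
 [ 0.998 -0.048 -0.049]
 [-0.011  0.594 -0.804]]
```

View pics/c7.png

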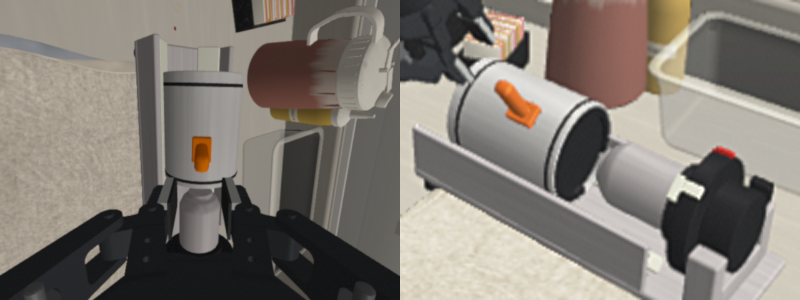

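The lever now leans to the white mark's side in line with the white lug, and the shell is still in the trough. Next I go behind the shell rear with the tool upright and the fingers closed.

>>> arm_command:
  plan:
    - {"rx":0,"ry":0,"rz":0,"tx":40,"ty":0,"tz":-10,"jaw":0}
    - {"rx":0,"ry":0,"rz":0,"tx":40,"ty":0,"tz":0,"jaw":0}
    - {"rx":0,"ry":0,"rz":0,"tx":40,"ty":0,"tz":0,"jaw":0}
    - {"rx":0,"ry":0,"rz":0,"tx":30,"ty":0,"tz":0,"jaw":0}
    - {"rx":7.2,"ry":0,"rz":0,"tx":0,"ty":0,"tz":0,"jaw":0}
    - {"rx":7.2,"ry":0,"rz":0,"tx":0,"ty":0,"tz":0,"jaw":0}
    - {"rx":7.2,"ry":0,"rz":0,"tx":0,"ty":0,"tz":0,"jaw":0}
    - {"rx":7.2,"ry":0,"rz":0,"tx":0,"ty":0,"tz":0,"jaw":0}

```text
time: 10.4
ee_pos: [472.3, 294.5, 214.7]
tool_rot: [0.729, 0.682, 0.038, 0.05]
force: [-0.5, -0.3, -0.8]
finger_gap: -0.0
grasp_force: 0.0
```

>>> arm_command:
  plan:
    - {"rx":7.2,"ry":0,"rz":0,"tx":0,"ty":0,"tz":0,"jaw":0}
    - {"rx":0,"ry":0,"rz":0,"tx":0,"ty":40,"tz":0,"jaw":0}
    - {"rx":0,"ry":0,"rz":0,"tx":0,"ty":40,"tz":0,"jaw":0}
    - {"rx":0,"ry":0,"rz":0,"tx":0,"ty":20,"tz":0,"jaw":0}
    - {"rx":0,"ry":0,"rz":0,"tx":0,"ty":0,"tz":0,"jaw":0}

```text
time: 10.9
ee_pos: [574.5, 286.1, 213.6]
tool_rot: [0.732, 0.682, -0.004, 0.006]
force: [0.3, -0.1, -0.7]
finger_gap: -0.1
grasp_force: 0.0
```

```bash
python3 ang.py
python3 - <<'E'
from h import *
s=readout.state();print(s['time'],s['ee_pos'],Ro.from_quat(s['tool_rot']).as_matrix().round(3))
E
```

```text
tilt 0.17003269017572095 TCP polar -0.3334937504374845 129.61684850139986 wrist q [ 0.43  0.22  1.7  -0.02  1.23  0.51]
10.9 [574.53188397 286.12940426 213.61465287] [[ 0.071  0.997  0.003]
 [ 0.997 -0.071 -0.014]
 [-0.014  0.004 -1.   ]]
```

>>> arm_command:
  plan:
    - {"rx":0,"ry":0,"rz":1,"tx":0,"ty":0,"tz":45,"jaw":0}
    - {"rx":0,"ry":0,"rz":0,"tx":0,"ty":0,"tz":45,"jaw":0}
    - {"rx":0,"ry":0,"rz":0,"tx":0,"ty":0,"tz":43,"jaw":0}
    - {"rx":0,"ry":0,"rz":0,"tx":-20,"ty":0,"tz":0,"jaw":0}
    - {"rx":0,"ry":0,"rz":0,"tx":-15,"ty":0,"tz":0,"jaw":0}
    - {"rx":0,"ry":0,"rz":0,"tx":-8,"ty":0,"tz":0,"jaw":0}
    - {"rx":0,"ry":0,"rz":0,"tx":-6,"ty":0,"tz":0,"jaw":0}
    - {"rx":0,"ry":0,"rz":0,"tx":-6,"ty":0,"tz":0,"jaw":0}

```text
time: 11.7
ee_pos: [570.5, 231.5, 87.8]
tool_rot: [0.737, 0.676, 0.001, 0.007]
force: [-0.3, 3.5, 1.0]
finger_gap: -0.2
grasp_force: 0.0
```

>>> arm_command:
  plan:
    - {"rx":0,"ry":0,"rz":0,"tx":-6,"ty":0,"tz":0,"jaw":0}
    - {"rx":0,"ry":0,"rz":0,"tx":-8,"ty":0,"tz":0,"jaw":0}
    - {"rx":0,"ry":0,"rz":0,"tx":-8,"ty":0,"tz":0,"jaw":0}
    - {"rx":0,"ry":0,"rz":0,"tx":-8,"ty":0,"tz":0,"jaw":0}
    - {"rx":0,"ry":0,"rz":0,"tx":-8,"ty":0,"tz":0,"jaw":0}
    - {"rx":0,"ry":0,"rz":0,"tx":-8,"ty":0,"tz":0,"jaw":0}

```text
time: 12.3
ee_pos: [564.3, 184.8, 85.2]
tool_rot: [0.737, 0.676, -0.002, 0.006]
force: [0.8, 4.6, 2.1]
finger_gap: -0.0
grasp_force: 0.0
```

>>> arm_command:
  plan:
    - {"rx":0,"ry":0,"rz":0,"tx":-8,"ty":0,"tz":0,"jaw":0}
    - {"rx":0,"ry":0,"rz":0,"tx":-8,"ty":0,"tz":0,"jaw":0}
    - {"rx":0,"ry":0,"rz":0,"tx":-8,"ty":0,"tz":0,"jaw":0}
    - {"rx":0,"ry":0,"rz":0,"tx":-8,"ty":0,"tz":0,"jaw":0}
    - {"rx":0,"ry":0,"rz":0,"tx":-6,"ty":0,"tz":0,"jaw":0}
    - {"rx":0,"ry":0,"rz":0,"tx":-5,"ty":0,"tz":0,"jaw":0}
    - {"rx":0,"ry":0,"rz":0,"tx":-4,"ty":0,"tz":0,"jaw":0}

```text
time: 13.0
ee_pos: [560.3, 137.9, 85.5]
tool_rot: [0.737, 0.676, -0.002, 0.006]
force: [-0.3, 2.7, -1.2]
finger_gap: -0.3
grasp_force: 0.0
```

```bash
cat > so.py <<'E'
from h import *
import sys
np.set_printoptions(precision=1,suppress=True)
im=cams.read_camera('scene');cv2.imwrite('pics/%s.png'%sys.argv[1],im);P=cams.camera_params('scene')
for b,c in blobs(im,(5,170,100),(16,255,255))[0]:
    if 300<c[0]<500 and c[1]<330: print("orange",b,c)
# expected lever axis base/tip pixels for shift along axis
for phi in(-36,-25,0,24):
  for yf in (0,20,-1):
    yy=-40+yf+50; ax=559+.0875*(yy-100);f=np.radians(phi)
    print(phi,yf,proj(P,[[ax+r*np.sin(f),yy,84+r*np.cos(f)] for r in(55,78,103)]).tolist() if yf>=0 else '')
E
python3 so.py s8
```

```text
orange [379, 249, 22, 20, 228] [389.3, 258.8]
-36 0 [[406.7071196095246, 266.9506721644669], [403.8110089982745, 261.9238024928422], [400.49813905204263, 256.17818158322234]]
-36 20 [[397.2121319663552, 262.80766242667704], [394.12558662441575, 257.7474166277093], [390.5980792193124, 251.96821699533015]]
-36 -1 
-25 0 [[409.3383968906546, 262.0251172107376], [407.6394957172436, 254.81334506056436], [405.70043781043535, 246.60406741652056]]
-25 20 [[399.84869143195516, 257.9615523657838], [397.96177209051905, 250.75434699964558], [395.81082681480297, 242.55626583007395]]
-25 -1 
0 0 [[415.5681836739485, 253.56172900595723], [416.6349111860453, 242.79660583619145], [417.8179861192584, 230.73076739740904]]
0 20 [[406.1511361677036, 249.66788261943384], [407.0647775482138, 238.9824239641798], [408.0773487573777, 227.01182840209205]]
0 -1 
24 0 [[420.9016305013351, 250.09915651362428], [424.2011391797035, 238.182045345639], [427.810237056608, 225.0846302077778]]
24 20 [[411.61821896772324, 246.32878774979454], [414.82682173873036, 234.53766593694309], [418.33748890621735, 221.58140022745891]]
24 -1
```

>>> arm_command:
  plan:
    - {"rx":0,"ry":0,"rz":0,"tx":-4,"ty":0,"tz":0,"jaw":0}
    - {"rx":0,"ry":0,"rz":0,"tx":-4,"ty":0,"tz":0,"jaw":0}
    - {"rx":0,"ry":0,"rz":0,"tx":-4,"ty":0,"tz":0,"jaw":0}
    - {"rx":0,"ry":0,"rz":0,"tx":-3,"ty":0,"tz":0,"jaw":0}

```text
time: 13.45
ee_pos: [559.2, 123.3, 86.0]
tool_rot: [0.737, 0.676, -0.002, 0.007]
force: [-0.5, 2.6, -1.2]
finger_gap: 0.2
grasp_force: 0.0
```

>>> arm_command:
  plan:
    - {"rx":0,"ry":0,"rz":0,"tx":-3,"ty":0,"tz":0,"jaw":0}
    - {"rx":0,"ry":0,"rz":0,"tx":-3,"ty":0,"tz":0,"jaw":0}

```text
time: 13.65
ee_pos: [558.7, 117.4, 86.1]
tool_rot: [0.737, 0.676, -0.002, 0.007]
force: [-0.8, 2.5, -1.9]
finger_gap: 0.2
grasp_force: 0.0
```

>>> arm_command:
  plan:
    - {"rx":0,"ry":0,"rz":0,"tx":-2,"ty":0,"tz":0,"jaw":0}
    - {"rx":0,"ry":0,"rz":0,"tx":-2,"ty":0,"tz":0,"jaw":0}
    - {"rx":0,"ry":0,"rz":0,"tx":-2,"ty":0,"tz":0,"jaw":0}

```text
time: 13.95
ee_pos: [558.3, 111.5, 86.2]
tool_rot: [0.737, 0.676, -0.002, 0.007]
force: [-0.9, 3.3, -1.4]
finger_gap: -0.2
grasp_force: 0.0
```

>>> arm_command:
  plan:
    - {"rx":0,"ry":0,"rz":0,"tx":-2,"ty":0,"tz":0,"jaw":0}
    - {"rx":0,"ry":0,"rz":0,"tx":-2,"ty":0,"tz":0,"jaw":0}

```text
time: 14.15
ee_pos: [557.9, 107.5, 86.2]
tool_rot: [0.737, 0.676, -0.002, 0.007]
force: [-0.4, 3.1, -0.6]
finger_gap: 0.4
grasp_force: 0.0
```

>>> arm_command:
  plan:
    - {"rx":0,"ry":0,"rz":0,"tx":-2,"ty":0,"tz":0,"jaw":0}
    - {"rx":0,"ry":0,"rz":0,"tx":0,"ty":0,"tz":0,"jaw":0}

```text
time: 14.35
ee_pos: [557.9, 107.5, 86.3]
tool_rot: [0.737, 0.676, -0.0, 0.006]
force: [0.3, 10.5, -2.7]
finger_gap: -0.2
grasp_force: 0.0
```

>>> arm_command:
  plan:
    - {"rx":0,"ry":0,"rz":0,"tx":-3,"ty":0,"tz":0,"jaw":0}
    - {"rx":0,"ry":0,"rz":0,"tx":0,"ty":0,"tz":0,"jaw":0}

```text
time: 14.55
ee_pos: [558.0, 107.6, 86.5]
tool_rot: [0.737, 0.675, 0.002, 0.004]
force: [0.7, 21.8, -3.5]
finger_gap: -0.2
grasp_force: 0.0
```

```bash
python3 so.py s9|head -3
python3 - <<'E'
from h import *
# lever line in scene: triangulate unavailable; refine via top
im=cams.read_camera('top');cv2.imwrite('pics/t9.png',im)
print([b for b in blobs(im,(3,120,60),(18,255,255),3)[0] if 290<b[1][0]<450 and 180<b[1][1]<270])
E
```

```text
orange [394, 255, 22, 21, 237] [404.0, 265.3]
-36 0 [[406.7071196095246, 266.9506721644669], [403.8110089982745, 261.9238024928422], [400.49813905204263, 256.17818158322234]]
-36 20 [[397.2121319663552, 262.80766242667704], [394.12558662441575, 257.7474166277093], [390.5980792193124, 251.96821699533015]]
[([392, 235, 7, 18, 81], [395.4, 242.7])]
```

Firmly home: the force rose to 22 N with no further motion, at the place computed for contact. Now I retreat, go over, and take the lever with the tilted tool.

>>> arm_command:
  plan:
    - {"rx":0,"ry":0,"rz":0,"tx":20,"ty":0,"tz":0,"jaw":0}
    - {"rx":0,"ry":0,"rz":0,"tx":10,"ty":0,"tz":-30,"jaw":0}
    - {"rx":0,"ry":0,"rz":0,"tx":0,"ty":0,"tz":-48,"jaw":0}
    - {"rx":0,"ry":0,"rz":0,"tx":0,"ty":0,"tz":-48,"jaw":0}
    - {"rx":0,"ry":0,"rz":0,"tx":0,"ty":0,"tz":-48,"jaw":30}
    - {"rx":0,"ry":0,"rz":0,"tx":-35,"ty":-25,"tz":0,"jaw":40}
    - {"rx":0,"ry":0,"rz":0,"tx":-35,"ty":-25,"tz":0,"jaw":40}
    - {"rx":0,"ry":0,"rz":0,"tx":-35,"ty":-25,"tz":0,"jaw":40}

```text
time: 15.45
ee_pos: [474.6, 34.9, 261.5]
tool_rot: [0.736, 0.677, -0.002, 0.008]
force: [-0.3, -0.9, 0.2]
finger_gap: 39.8
grasp_force: 0.0
```

>>> arm_command:
  plan:
    - {"rx":-7.2,"ry":0,"rz":0,"tx":-20,"ty":0,"tz":0,"jaw":40}
    - {"rx":-7.2,"ry":0,"rz":0,"tx":0,"ty":0,"tz":0,"jaw":40}
    - {"rx":-7.2,"ry":0,"rz":0,"tx":0,"ty":0,"tz":0,"jaw":40}
    - {"rx":-7.2,"ry":0,"rz":0,"tx":0,"ty":0,"tz":0,"jaw":40}
    - {"rx":-7.2,"ry":0,"rz":0,"tx":0,"ty":0,"tz":0,"jaw":40}
    - {"rx":0,"ry":0,"rz":0,"tx":0,"ty":0,"tz":0,"jaw":40}

```text
time: 16.05
ee_pos: [468.5, 16.0, 255.3]
tool_rot: [0.699, 0.645, 0.205, 0.233]
force: [-0.2, -0.1, -1.2]
finger_gap: 40.2
grasp_force: 0.0
```

```bash
python3 ang.py
cat > tgt.py <<'E'
from h import *
import sys
np.set_printoptions(precision=2,suppress=True)
phi,r,y=map(float,sys.argv[1:]);s=readout.state();R=Ro.from_quat(s['tool_rot']).as_matrix()
f=np.radians(phi);ax=559+.0875*(y-100);T=np.array([ax+r*np.sin(f),y,84+r*np.cos(f)])
print(s['time'],s['ee_pos'],"to",T,"tool shift",R.T@(T-s['ee_pos']))
E
python3 tgt.py -37 125 10
python3 - <<'E'
from h import *
im=cams.read_camera('top');cv2.imwrite('pics/t10.png',im);sc=cams.read_camera('scene');cv2.imwrite('pics/s10.png',sc)
for n,i in(('top',im),('scene',sc)):
    bb,m=blobs(i,(3,120,60),(18,255,255),10)
    for b,c in bb:
        if 290<c[0]<450 and 180<c[1]<300:
            ys,xs=np.nonzero(m[b[1]:b[1]+b[3],b[0]:b[0]+b[2]]);print(n,b,c,[ (int(y+b[1]),int(xs[ys==y].min()+b[0]),int(xs[ys==y].max()+b[0])) for y in sorted(set(ys))])
E
```

```text
tilt 35.94182682386453 TCP polar -25.897491123381247 190.36773462445316 wrist q [ 0.05 -0.58  2.41 -0.14  0.7   0.21]
16.05 [468.5   15.96 255.25] to [475.9   10.   183.83] tool shift [ -4.32 -35.74  62.41]
top [392, 235, 12, 18, 138] [397.2, 241.9] [(235, 393, 396), (236, 392, 403), (237, 392, 403), (238, 392, 403), (239, 392, 402), (240, 392, 402), (241, 392, 402), (242, 392, 402), (243, 395, 402), (244, 395, 401), (245, 395, 400), (246, 395, 399), (247, 395, 399), (248, 395, 399), (249, 395, 399), (250, 395, 399), (251, 395, 399), (252, 396, 398)]
scene [393, 254, 23, 22, 263] [403.8, 265.2] [(254, 396, 396), (255, 395, 399), (256, 394, 401), (257, 394, 402), (258, 393, 403), (259, 393, 404), (260, 394, 404), (261, 395, 406), (262, 396, 408), (263, 397, 410), (264, 398, 413), (265, 398, 414), (266, 398, 415), (267, 398, 415), (268, 397, 414), (269, 397, 414), (270, 398, 413), (271, 399, 413), (272, 401, 412), (273, 404, 412), (274, 406, 411), (275, 408, 411)]
```

Run:
```python
from h import *
P={n:cams.camera_params(n) for n in("scene","top")}
X,e=tri([ray(P['top'],(397,251)),ray(P['scene'],(396.8,257))]);ax=559+.0875*(X[1]-100)
print(X.round(1),e,np.degrees(np.arctan2(X[0]-ax,X[2]-84)),np.hypot(X[0]-ax,X[2]-84))
```

```text
[485.7  16.2 165.8] [1.7, 1.7] -38.87780233035639 105.10081521160127
```

>>> arm_command:
  plan:
    - {"rx":0,"ry":0,"rz":0,"tx":-4,"ty":-18,"tz":0,"jaw":50}
    - {"rx":0,"ry":0,"rz":0,"tx":0,"ty":-18,"tz":0,"jaw":50}
    - {"rx":0,"ry":0,"rz":0,"tx":0,"ty":0,"tz":30,"jaw":50}
    - {"rx":0,"ry":0,"rz":0,"tx":0,"ty":0,"tz":30,"jaw":50}
    - {"rx":0,"ry":0,"rz":0,"tx":0,"ty":0,"tz":0,"jaw":50}

```text
time: 16.65
ee_pos: [480.9, 10.6, 189.5]
tool_rot: [0.699, 0.644, 0.205, 0.232]
force: [-0.2, -0.8, -1.7]
finger_gap: 50.2
grasp_force: 0.0
```

```bash
python3 ang.py;python3 tgt.py -37 74 10
```

```text
tilt 35.931585006188854 TCP polar -33.661278936856434 126.705968610471 wrist q [ 0.02 -0.48  2.48 -0.15  0.52  0.21]
16.65 [480.95  10.59 189.46] to [506.59  10.   143.1 ] tool shift [ 2.21 -6.59 52.53]
```

>>> arm_command:
  plan:
    - {"rx":0,"ry":0,"rz":0,"tx":4,"ty":-6,"tz":0,"jaw":50}
    - {"rx":0,"ry":0,"rz":0,"tx":0,"ty":0,"tz":26,"jaw":50}
    - {"rx":0,"ry":0,"rz":0,"tx":0,"ty":0,"tz":26,"jaw":50}
    - {"rx":0,"ry":0,"rz":0,"tx":0,"ty":0,"tz":0,"jaw":24}
    - {"rx":0,"ry":0,"rz":0,"tx":0,"ty":0,"tz":0,"jaw":24}
    - {"rx":0,"ry":0,"rz":0,"tx":0,"ty":0,"tz":0,"jaw":24}

```text
time: 17.25
ee_pos: [506.8, 12.3, 147.2]
tool_rot: [0.699, 0.643, 0.207, 0.234]
force: [0.5, -0.4, -1.1]
finger_gap: 24.1
grasp_force: 0.4
```

```bash
python3 ang.py
```

```text
tilt 36.33007116941265 TCP polar -35.15683721976558 77.35685339211048 wrist q [ 0.03 -0.35  2.49 -0.21  0.38  0.28]
```

>>> arm_command:
  plan:
    - {"rx":4.5,"ry":0,"rz":0,"tx":0,"ty":6,"tz":0,"jaw":24}
    - {"rx":4.5,"ry":0,"rz":0,"tx":0,"ty":6,"tz":0,"jaw":24}
    - {"rx":4.5,"ry":0,"rz":0,"tx":0,"ty":6,"tz":0,"jaw":24}
    - {"rx":4.5,"ry":0,"rz":0,"tx":0,"ty":6,"tz":0,"jaw":24}
    - {"rx":4.5,"ry":0,"rz":0,"tx":0,"ty":6,"tz":0,"jaw":24}
    - {"rx":0,"ry":0,"rz":0,"tx":0,"ty":0,"tz":0,"jaw":24}

```text
time: 17.85
ee_pos: [536.4, 10.2, 163.3]
tool_rot: [0.731, 0.671, 0.08, 0.095]
force: [0.7, -0.0, -0.8]
finger_gap: 24.1
grasp_force: 0.0
```

```bash
python3 ang.py
```

```text
tilt 14.153083005274596 TCP polar -10.503480249574892 80.62876996305816 wrist q [-0.01 -0.1   2.15 -0.04  0.85  0.1 ]
```

>>> arm_command:
  plan:
    - {"rx":4.5,"ry":0,"rz":0,"tx":0,"ty":6,"tz":0,"jaw":24}
    - {"rx":4.5,"ry":0,"rz":0,"tx":0,"ty":6,"tz":0,"jaw":24}
    - {"rx":4.5,"ry":0,"rz":0,"tx":0,"ty":6,"tz":0,"jaw":24}
    - {"rx":0,"ry":0,"rz":0,"tx":0,"ty":0,"tz":0,"jaw":24}

```text
time: 18.25
ee_pos: [552.1, 8.7, 163.4]
tool_rot: [0.737, 0.676, -0.001, 0.008]
force: [0.5, 0.1, -0.3]
finger_gap: 23.8
grasp_force: 0.0
```

```bash
python3 ang.py; python3 so.py s11 | head -1
```

```text
tilt 0.5394962200892476 TCP polar 0.7502779299783243 79.39170588802814 wrist q [-0.02  0.08  1.95 -0.01  1.1   0.07]
orange [407, 231, 18, 30, 166] [416.7, 251.5]
```

>>> arm_command:
  plan:
    - {"rx":4.5,"ry":0,"rz":0,"tx":0,"ty":6,"tz":2,"jaw":26}
    - {"rx":4.5,"ry":0,"rz":0,"tx":0,"ty":6,"tz":2,"jaw":28}
    - {"rx":0,"ry":0,"rz":0,"tx":0,"ty":5,"tz":2,"jaw":32}
    - {"rx":0,"ry":0,"rz":0,"tx":0,"ty":5,"tz":2,"jaw":36}
    - {"rx":0,"ry":0,"rz":0,"tx":0,"ty":0,"tz":0,"jaw":36}

```text
time: 18.8
ee_pos: [570.4, 7.0, 152.3]
tool_rot: [0.735, 0.674, -0.054, -0.051]
force: [0.4, 1.0, -0.1]
finger_gap: 36.0
grasp_force: 0.0
```

```bash
python3 ang.py; python3 so.py s12 | head -1
```

```text
tilt -8.513040551171592 TCP polar 15.994478026171564 71.014664845222 wrist q [-0.03  0.23  1.81 -0.    1.26  0.06]
orange [410, 247, 18, 11, 123] [418.7, 251.7]
```

>>> arm_command:
  plan:
    - {"rx":0,"ry":0,"rz":0,"tx":0,"ty":5,"tz":1,"jaw":36}
    - {"rx":0,"ry":0,"rz":0,"tx":0,"ty":5,"tz":1,"jaw":36}
    - {"rx":0,"ry":0,"rz":0,"tx":0,"ty":5,"tz":1,"jaw":36}
    - {"rx":0,"ry":0,"rz":0,"tx":0,"ty":4,"tz":0,"jaw":36}

```text
time: 19.25
ee_pos: [589.6, 5.3, 146.9]
tool_rot: [0.735, 0.674, -0.055, -0.051]
force: [-3.4, 1.4, 1.8]
finger_gap: 36.0
grasp_force: 1.4
```

>>> arm_command:
  plan:
    - {"rx":0,"ry":0,"rz":0,"tx":0,"ty":3,"tz":0,"jaw":36}
    - {"rx":0,"ry":0,"rz":0,"tx":0,"ty":3,"tz":0,"jaw":36}

```text
time: 19.45
ee_pos: [592.4, 4.7, 145.8]
tool_rot: [0.735, 0.674, -0.058, -0.054]
force: [-14.7, 0.3, 10.5]
finger_gap: 35.6
grasp_force: 8.7
```

>>> arm_command:
  plan:
    - {"rx":0,"ry":0,"rz":0,"tx":0,"ty":2,"tz":0,"jaw":36}
    - {"rx":0,"ry":0,"rz":0,"tx":0,"ty":2,"tz":0,"jaw":36}

```text
time: 19.65
ee_pos: [593.1, 4.6, 145.5]
tool_rot: [0.734, 0.674, -0.06, -0.056]
force: [-21.6, 0.5, 16.9]
finger_gap: 36.0
grasp_force: 13.1
```

>>> arm_command:
  plan:
    - {"rx":0,"ry":0,"rz":0,"tx":0,"ty":2,"tz":0,"jaw":36}
    - {"rx":0,"ry":0,"rz":0,"tx":0,"ty":1,"tz":0,"jaw":36}

```text
time: 19.85
ee_pos: [593.5, 4.5, 145.3]
tool_rot: [0.734, 0.673, -0.062, -0.059]
force: [-26.4, 1.0, 21.4]
finger_gap: 36.2
grasp_force: 16.2
```

>>> arm_command:
  plan:
    - {"rx":0,"ry":0,"rz":0,"tx":0,"ty":-8,"tz":0,"jaw":36}
    - {"rx":0,"ry":0,"rz":0,"tx":0,"ty":-3,"tz":0,"jaw":60}
    - {"rx":0,"ry":0,"rz":0,"tx":0,"ty":0,"tz":-5,"jaw":80}
    - {"rx":0,"ry":0,"rz":0,"tx":0,"ty":0,"tz":-30,"jaw":80}
    - {"rx":0,"ry":0,"rz":0,"tx":0,"ty":0,"tz":-40,"jaw":80}
    - {"rx":0,"ry":0,"rz":0,"tx":0,"ty":-40,"tz":-20,"jaw":80}
    - {"rx":0,"ry":0,"rz":0,"tx":0,"ty":-45,"tz":0,"jaw":80}
    - {"rx":0,"ry":0,"rz":0,"tx":0,"ty":-45,"tz":0,"jaw":80}

```text
time: 20.65
ee_pos: [478.4, 16.1, 261.3]
tool_rot: [0.735, 0.674, -0.053, -0.05]
force: [-0.1, -0.1, 0.6]
finger_gap: 80.3
grasp_force: 0.0
```

```bash
python3 ang.py
python3 - <<'E'
from h import *
s=readout.state();print(s['time'],s['ee_pos'],s['force'])
im=cams.read_camera('top');sc=cams.read_camera('scene')
for n,i in(('top',im),('scene',sc)):
    for b,c in blobs(i,(3,120,60),(18,255,255),10)[0]:
        if 290<c[0]<450 and 180<c[1]<300: print(n,b,c)
cv2.imwrite('pics/fin.png',np.hstack([cv2.resize(im[180:270,330:450],(400,300),interpolation=2),cv2.resize(sc[190:330,310:497],(400,300),interpolation=2)]))
E
```

```text
tilt -8.370184384614847 TCP polar -22.452223352093046 191.86135554950224 wrist q [-0.02 -0.03  1.88 -0.    1.44  0.07]
20.65 [478.38639562  16.12257009 261.31794163] [-0.13898486 -0.11805086  0.57861058]
scene [414, 223, 21, 32, 331] [425.7, 239.7]
```

View pics/fin.png

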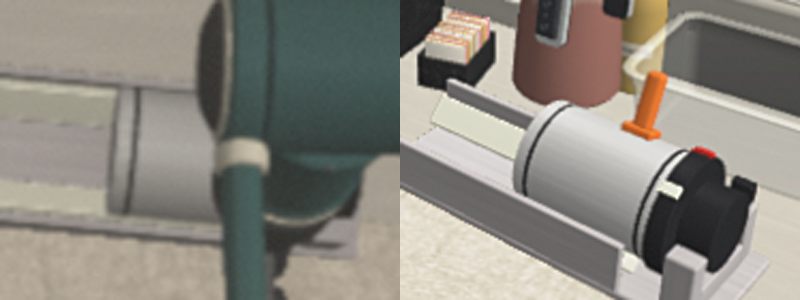

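The final view shows the shell flush against the cap. The lever tip at scene pixel (430,224) is in line with the red mark, where (428,225) was predicted for the locked angle.

```bash
python3 -c "
from bench import close_job;print(close_job())"
```

```text
the job is handed in; nothing more can be done
None
```

The canister is closed and locked, and the job is handed in at about 21 s of the 61 s allowed. The shell was lined up with the white mark, pushed home until it stopped against the cap, and turned to the stop at the red mark. It stayed in the cradle, and the arm kept well clear of the tumbler, bottle and dip cup.

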